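Close the gear case of a sewing machine drive

TASK

Fit the hubbed steel gear onto the stub shaft in the open gear case, hub up and right down on its seat. Then close the case: bring the cover over it with the boss end at the locating pin, slide it about as needed until it drops on the hidden pin, and press it down against the sprung seal until it sits square and fully home on the rim. Finish while still holding the cover pressed home, ready for the screws; leave the flat gear, the bobbin and the wrench lying where they are.

Things in the scene. Friction and masses are not known exactly. Their poses are not given: they have to be found in the camera images.
- case: open-topped cream cast gear case bolted to the bench, 132 (x) x 104 (y) x 40 mm tall, walls 14 mm, floor 6 mm; 6 mm high feet stick out 18 mm at the middle of the long sides. In it a stub shaft (shaft) and, near the +x end, a locating pin (pin_tip). Origin: centre of its underside; x along the long sides towards the pin, z up; x starts within 0.5 rad of straight ahead of the robot
- seal_top (a point): centre of the top plane of the black rubber seal frame (124 x 96 mm outside, 6 mm wide) in the case's rim, 45 mm above the case's underside at rest: 5 mm proud of the rim. It is sprung: it yields from 4.5 N and is flush with the rim at 12 N, so the cover's own weight does not close it and it lifts the cover again if the push ends
- pin_tip (a point): top of the steel locating pin of the case, at x +42, y 0, z 50 mm in the case's frame. The pin is 10 mm thick, stands 10 mm above the rim, and its last 3 mm taper to 6 mm across
- shaft (a point): the seat of the gear: a 20 mm shoulder at the foot of the upright stub shaft, at x -14, y 0, z 10 mm in the case's frame, where the gear's underside rests. The shaft is 9 mm thick and rises 25 mm above this point (top 35 mm up in the case, 5 mm under the rim), its last 4 mm tapering to 4 mm
- gear: the gear to fit: steel spur gear with a hub, standing hub up on the bench; toothed disc 37 mm across and 10 mm thick, above it a hub 20 mm across and 16 mm tall (26 mm in all), through bore 12 mm. About 0.07 kg. Origin: centre of its underside, z up along the bore
- cover: cover of the case, cream slab 134 (x) x 106 (y) x 15 mm lying on the bench, about 0.28 kg. On its middle a grip bar 16 mm thick (x), 46 long (y), top 51 mm above the underside. A boss with a machined face, 22 mm across, 6 high at x +42 marks the blind hole below. Origin: centre of underside; x to the boss end (within 0.5 rad of straight ahead), z up. Closed, it rests 40 mm above the case's underside, x along the case's x
- cover_hole (a point): mouth of the blind round hole in the underside of the cover, at x +42, y 0, z 0 mm in the cover's frame; 13 mm across, 12 mm deep; it takes the locating pin
- flat_gear: flat steel gear without a hub, 45 mm across, 8 mm thick, lying within 0.1 m of the hubbed gear; not part of the job. Origin: centre of its underside
- bobbin: small aluminium bobbin, 22 mm across, 12 mm tall, near the cover; not part of the job. Origin: centre of its underside
- wrench: 150 mm wrench lying beyond the case; not part of the job
There are look-alikes about, which are no part of the job. Leave any orange or pink look-alike of the cover alone.

How it is judged:
On the way:
1. the gear sits on the stub shaft, down on its seat (horizontal distance between gear and shaft below 0.004 m and z of gear in the frame of case below 0.013 m and angle between gear's own z axis and vertical below 0.1 rad), for 0.2 s.
At the end, for the whole second after the job is handed in: Through the last second: gear on the shaft (within 4 mm, upright, at most 3 mm above its seat); cover on the pin (within 3.5 mm), square with the case within 5 degrees, level within 2, at most 1.7 mm above the rim; fingers pressing on the cover with over 3 N (all of step 1 and z of cover in the frame of case below 0.0417 m and horizontal distance between cover_hole and pin_tip below 0.0035 m and angle between the x axis of cover and the x axis of case, either way round below 0.087 rad and angle between cover's own z axis and vertical below 0.035 rad and contact force between the fingers and cover above 3 N); the arm keeps its last pose, push and grip.
It fails at once if the flat gear, bobbin or wrench is pushed more than 30 mm from its place (distance of any of flat_gear, bobbin, wrench from where it was at the start of the episode above 0.03 m).
It also fails if it takes over 54 s, if anything falls off the work surface, if the arm or the gripper's body presses on something with over 40 N, if the wrist force passes 120 N, or if a joint passes its speed limit or range.

ROBOT

A 7-joint arm with a two-finger parallel gripper is mounted at the origin on the work surface. World frame = base frame: x ahead of the robot, y to its left, z up, the work surface at z = 0. Lengths are in m, angles in rad, forces in N, time in s.
With the tool pointing down it reaches from about 0.4 to 0.925 m from the base axis. Payload 5.6 kg.
Tool frame: the origin (TCP) lies at the very end of the fingers, on their centre line; the grasp point (between the pads) lies 19 mm behind it (arm.tcp_to_grasp is the distance from the TCP to the grasp point, in m); z points along the fingers, y is the direction in which the jaws open and shut (so a half turn about z gives the same grasp; the last joint's range is limited). The gripper opens to 85 mm and grips with 20 to 120 N. Pads are 22 mm wide; open, the fingers measure 114 mm over their backs; the gripper's body (76 mm by 85 mm) begins 54 mm behind the grasp point. The pads swing forward as they close: fully open they stand 13 mm farther back than shut.
Start: joints at [-0.043, 0.468, -0.012, 1.603, 0.006, 1.071, -0.056], TCP at [0.65, -0, 0.231] pointing down, gripper open.
Joint ranges: [-2.53, 2.53], [-0.31, 2.02], [-1.57, 1.55], [0.28, 2.44], [-1.29, 4.43], [0.15, 1.84], [-2.92, 2.92]. Speed limits (rad/s): [2.57, 2.57, 3.14, 3.14, 3.14, 3.14, 3.14].

INTERFACE

Orientations are given as a 3x3 rotation matrix whose columns are the frame's x, y, z axes.
In Python, from plant import telemetry, imaging, ticket, arm gives the robot as it stands.
- The arm moves only by the tool arm_command, never from a script. Its argument "moves" is one flat list of numbers, 6 for each row, row after row: the shift along the tool's x, y, z in units of 40 mm (1.0 is 40 mm), then the turn, a rotation vector about the tool's x, y, z in units of 10 degrees (1.0 is 10 degrees). In form: [x, y, z, rx, ry, rz, x, y, z, rx, ry, rz, ...]. A call has exactly 10 rows; each row shifts and turns the pose as measured when the row begins, along the tool's axes as they then stand; what a row does not reach is not made up. A row lasts 1/8 s, in which the tool goes at most 62.5 mm and 10.7 degrees, less where a joint would pass 70% of its speed; a pose out of reach is approached as far as the arm can. A call is refused whole if a number of a shift passes 1 or a number of a turn 1, either way. A call with a gripper value outside its range is refused whole. "gripper" is the finger opening in mm, from 0 to 85.4, set as the call begins (left out, the last holds). The fingers move at their own pace and stop on an object; the grip force is fixed at half the most. Time passes only in rows, so rows that do not move let the fingers close, or fill a call up. It gives the time, the measured TCP pose, the force and the opening at its end, in the units of the state.
- telemetry.read_state(): the state, without advancing time (a new reading comes with each control period).
- imaging.capture(name): name is "scene" or "side" or "wrist"; returns the picture (400x640x3 uint8, red, green, blue); there is no depth.
- imaging.get_calibration(name): a dict with "fovy" (degrees; the focal length in pixels is half the picture's height over the tangent of half this angle, whatever the lens; pixels are square), "cx", "cy" (the principal point, pixels), "R" (3x3) and "t" (3): a world point X has camera coordinates R X + t. Camera axes: x right, y down, z forward; pixel columns grow to the right and rows downward; lengths in m; the calibration is good to about 2 mm. A picture is of the moment at which its call begins: read the wrist's pose just before it. get_calibration takes no time and is no camera call; for the wrist camera it gives the pose at the moment of the call.
- ticket.hand_in(): hands the job in, once; it reports no verdict.
The state is a dict: "time": time; "joint_pos": joint angles; "qd": joint speeds; "effort": joint torques, N m; "tool_pos": TCP position; "ee_rot": TCP orientation; "wrist_force": force on the tool from outside, world axes, zero at the start; "wrist_torque": the same for the moment, N m; "grip_width": finger opening in m.
Only numpy, scipy, OpenCV 4.12 (cv2) and the standard library are available. Lean on these libraries where they do the work, as an engineer would, in place of code of your own. Each camera call takes 0.05 s, during which the arm holds its last target.

## Working session

There is one attempt and no reset: what is moved stays moved. The work goes in short steps, Python scripts to look and compute and a tool call to move; the robot and the scene stay as the last step left them, time stands still between calls to the robot, and variables do not carry over. Pictures are saved under pics/ and viewed, and the job is handed in when it is done.

Besides the shell and the picture viewer there is one more tool, called after "Emit:" as name(argument=value, ...), one argument or row to a line, values as JSON. arm_command: Moves the arm, as the interface text tells. Its arguments: {"type":"object","properties":{"moves":{"type":"array"},"gripper":{"type":"number"}},"required":["moves"]}

```bash
ls; mkdir -p pics; python3 - <<'E'
from plant import telemetry, imaging, ticket, arm
import cv2
s=telemetry.read_state()
print({k:s[k] for k in ('time','tool_pos','ee_rot','wrist_force','grip_width')})
for n in ('scene','side','wrist'):
    c=imaging.get_calibration(n); print(n,c)
    im=imaging.capture(n); cv2.imwrite(f'pics/{n}0.png',im[:,:,::-1])
E
```

```text
pics
{'time': 0.0, 'tool_pos': array([ 6.49432585e-01, -6.13657291e-05,  2.30332807e-01]), 'ee_rot': array([[ 5.40290376e-05,  9.99998414e-01, -1.77994741e-03],
       [ 9.99999992e-01, -5.42302828e-05, -1.13014385e-04],
       [-1.13110733e-04, -1.77994129e-03, -9.99998410e-01]]), 'wrist_force': array([-0.28858113, -0.12254195,  0.11835952]), 'grip_width': 0.08530082943551982}
scene {'fovy': 46.13859208302584, 'cx': 322.47741975821975, 'cy': 195.19863148044595, 'R': array([[ 4.29148463e-01,  9.03233856e-01, -4.45938109e-04],
       [ 7.73807020e-01, -3.67909182e-01, -5.15621498e-01],
       [-4.65890859e-01,  2.20933104e-01, -8.56816358e-01]]), 't': array([-0.2119288 , -0.36428601,  1.46630116])}
side {'fovy': 50.89612611638723, 'cx': 316.99536032741383, 'cy': 195.4911700816831, 'R': array([[-8.35113105e-01, -5.50077856e-01,  6.74195084e-04],
       [-3.25650991e-01,  4.93405877e-01, -8.06537087e-01],
       [ 4.43325540e-01, -6.73769243e-01, -5.91183113e-01]]), 't': array([0.40900783, 0.202163  , 0.76719315])}
wrist {'fovy': 58.38535313354209, 'cx': 321.3076996654609, 'cy': 195.9701584544467, 'R': array([[ 9.99999065e-01,  6.01173756e-04, -1.22813540e-03],
       [ 9.41288268e-04, -9.54131023e-01,  2.99387883e-01],
       [-9.91817945e-04, -2.99388759e-01, -9.54130697e-01]]), 't': array([-0.64942664, -0.03787345,  0.37924981])}
```

View pics/scene0.png

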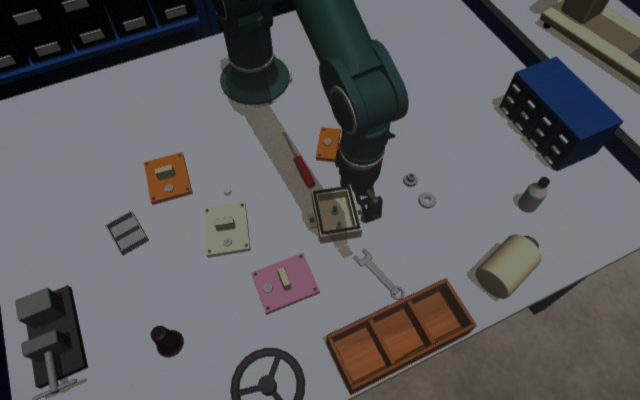

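View pics/side0.png

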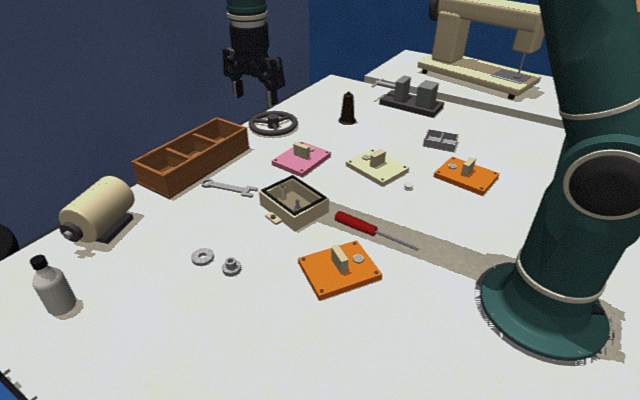

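View pics/wrist0.png

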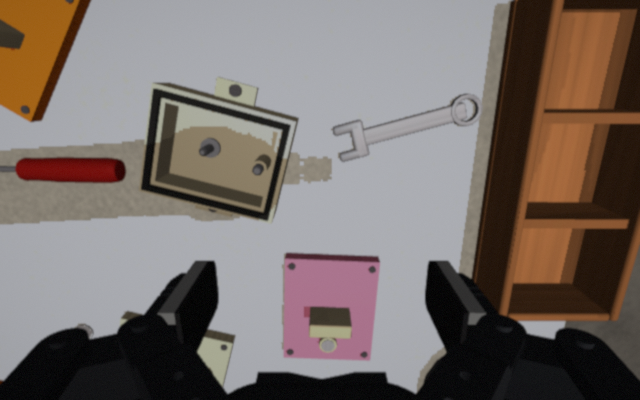

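The scene view shows the case at (337,213), the hubbed gear at (410,180), the flat gear at (427,200), the cream cover at (228,230) and the bobbin at (228,191). In the wrist view the case is at (220,150), with the shaft at (208,148) and the pin at (260,165).

```bash
cat > h.py <<'E'
import numpy as np, cv2
from plant import telemetry, imaging
def ray(c,u,v):
    f=200/np.tan(np.radians(c['fovy']/2))
    d=np.array([(u-c['cx'])/f,(v-c['cy'])/f,1.])
    R=np.array(c['R']);t=np.array(c['t'])
    o=-R.T@t; return o,R.T@d
def onz(c,u,v,z):
    o,d=ray(c,u,v); return o+d*(z-o[2])/d[2]
def proj(c,X):
    f=200/np.tan(np.radians(c['fovy']/2))
    p=np.array(c['R'])@X+c['t']; return p[:2]/p[2]*f+[c['cx'],c['cy']]
def two(c1,p1,c2,p2):
    o1,d1=ray(c1,*p1);o2,d2=ray(c2,*p2)
    A=np.stack([d1,-d2],1);s=np.linalg.lstsq(A,o2-o1,rcond=None)[0]
    a=o1+d1*s[0];b=o2+d2*s[1];return (a+b)/2,np.linalg.norm(a-b)
def crop(im,x,y,w,h,k,name):
    cv2.imwrite('pics/'+name,cv2.resize(im[y:y+h,x:x+w],None,fx=k,fy=k,interpolation=cv2.INTER_CUBIC))
E
python3 - <<'E'
import cv2
from h import *
s=cv2.imread('pics/scene0.png');d=cv2.imread('pics/side0.png')
a=cv2.resize(s[160:220,390:450],None,fx=6,fy=6,interpolation=2)
b=cv2.resize(d[235:295,180:250],None,fx=6,fy=6,interpolation=2)
e=cv2.resize(s[180:260,190:260],None,fx=5,fy=5,interpolation=2)
f=cv2.resize(d[135:195,335:420],None,fx=5,fy=5,interpolation=2)
def hc(*ims):
    H=max(i.shape[0] for i in ims);return np.hstack([cv2.copyMakeBorder(i,0,H-i.shape[0],0,8,0) for i in ims])
cv2.imwrite('pics/c1.png',hc(a,b));cv2.imwrite('pics/c2.png',hc(e,f))
cs=imaging.get_calibration('scene');cd=imaging.get_calibration('side')
print('gear',onz(cs,410,178,.026),onz(cd,231,261,.026),'flat',onz(cs,427,199,.008),onz(cd,202,256,.008))
print('cover',onz(cs,228,229,.015),onz(cd,378,165,.015),'bob',onz(cs,228,191,.012),'case',onz(cs,337,213,.04),'wr',onz(cs,378,275,0))
E
```

```text
gear [0.54068342 0.23443462 0.026     ] [0.53116213 0.24341814 0.026     ] flat [0.60757972 0.24943513 0.008     ] [0.60463603 0.25330341 0.008     ]
cover [ 0.47079156 -0.25155668  0.015     ] [ 0.45765538 -0.24917248  0.015     ] bob [ 0.3627583  -0.21386739  0.012     ] case [0.55924949 0.00911958 0.04      ] wr [0.735103   0.03344731 0.        ]
```

View pics/c1.png

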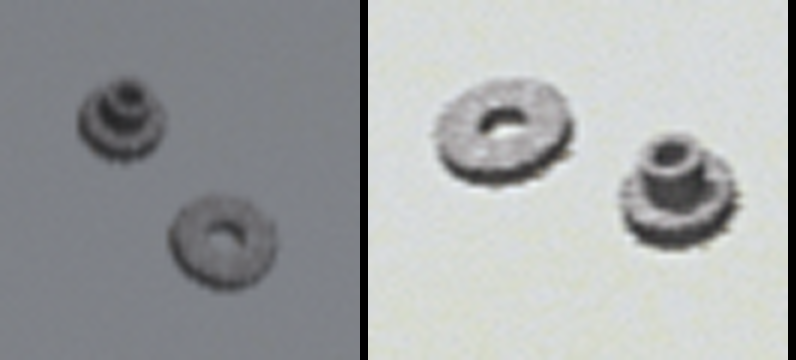

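View pics/c2.png

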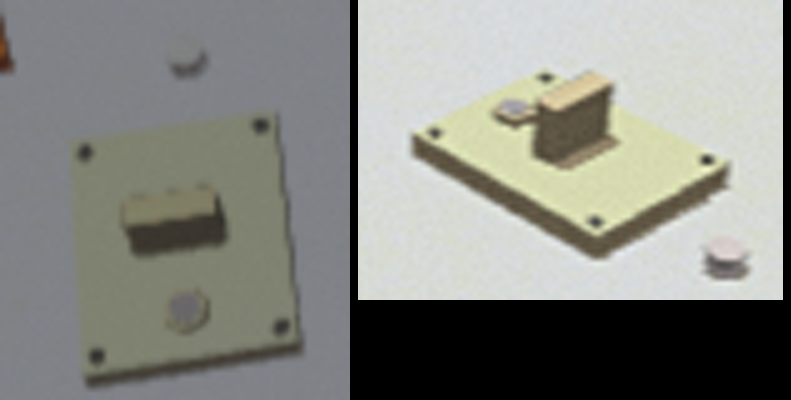

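```bash
python3 - <<'E'
import cv2
d=cv2.imread('pics/wrist0.png')
cv2.imwrite('pics/c3.png',cv2.resize(d[70:230,130:310],None,fx=4,fy=3.75 and 4,interpolation=2)[:600])
E
```

```text
(no output)
```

View pics/c3.png

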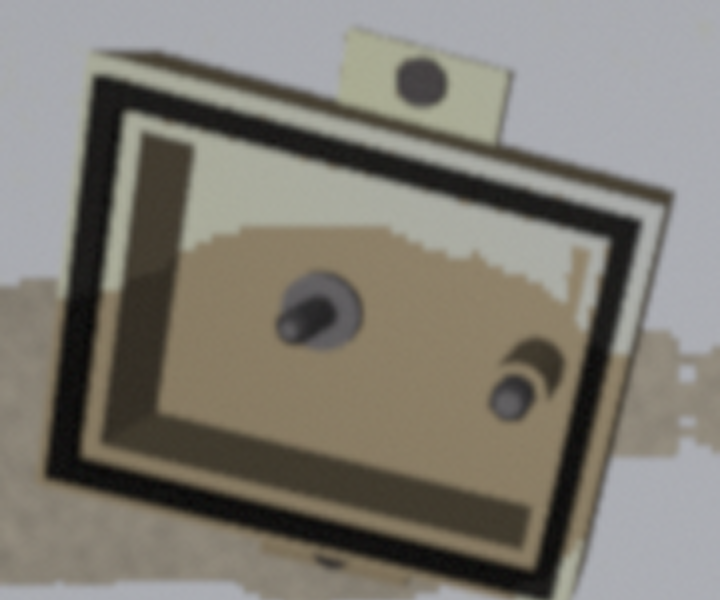

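Shaft tip sits at wrist pixel (202,152), shoulder at (210.5,147.5), pin tip at (258,169). The seal's outer corners are at (154,89), (290,125), (141,189) and (268,219.5).

```bash
cat > m1.py <<'E'
from h import *
c=imaging.get_calibration('wrist')
print('cam',-np.array(c['R']).T@c['t'])
st=onz(c,202,151.75,.035);sb=onz(c,210.5,147.5,.010);pt=onz(c,258,169,.05)
print('shaft',st,sb,'pin',pt,'d',np.linalg.norm((pt-st)[:2]),np.arctan2(*(pt-st)[1::-1]))
P=[onz(c,u,v,.045) for u,v in((153.75,88.75),(290,125),(268,219.5),(141.25,188.75))]
for i in range(4):
    e=P[(i+1)%4]-P[i];print(P[i],np.linalg.norm(e),np.arctan2(e[1],e[0]))
cen=sum(P)/4;print('case',cen)
cs=imaging.get_calibration('scene');cd=imaging.get_calibration('side')
print('gear',two(cs,(411.2,175.8),cd,(230.0,260.8)),onz(cs,411.2,175.8,.026),onz(cd,230,260.8,.026))
E
python3 m1.py
```

```text
cam [0.64988476 0.07779954 0.37252161]
shaft [0.53604976 0.01589789 0.035     ] [0.5367112  0.01568725 0.01      ] pin [0.59120126 0.00262959 0.05      ] d 0.05672508250430114 -0.23609249547395456
[0.50262633 0.0734457  0.045     ] 0.12274422083544394 -0.25769888769943766
[0.62131742 0.04216358 0.045     ] 0.09439847780881501 -1.8265705804149013
[ 0.59743512 -0.04916389  0.045     ] 0.12350248141865003 2.8857303131287306
[ 0.47795321 -0.01790792  0.045     ] 0.09462687632976381 1.3070064269731505
case [0.54983302 0.01213437 0.045     ]
gear (array([0.5349597 , 0.24227438, 0.023544  ]), np.float64(0.0004413389297532234)) [0.53604002 0.24091195 0.026     ] [0.53317392 0.24409019 0.026     ]
```

Emit:
arm_command(
  moves=[0.66, -0.36, 0.25, 0, 0, 0, 0.66, -0.36, 0.25, 0, 0, 0, 0.66, -0.36, 0.25, 0, 0, 0, 0.66, -0.36, 0.25, 0, 0, 0, 0.66, -0.36, 0.25, 0, 0, 0, 0.66, -0.36, 0.25, 0, 0, 0, 0.66, -0.36, 0.25, 0, 0, 0, 0.66, -0.36, 0.25, 0, 0, 0, 0, 0, 0, 0, 0, 0, 0, 0, 0, 0, 0, 0],
  gripper=42,
)

```text
time: 1.4
tool_pos: [0.5299, 0.2152, 0.1455]
ee_rot: [[0.002, 1.0, -0.005], [1.0, -0.002, -0.003], [-0.003, -0.005, -1.0]]
wrist_force: [-0.1, -0.5, -0.3]
grip_width: 0.0416
```

```bash
cat > look.py <<'E'
import sys
from h import *
s=telemetry.read_state();np.set_printoptions(precision=4,suppress=True)
print(s['time'],s['tool_pos'],s['ee_rot'].round(3).tolist(),s['wrist_force'],s['grip_width'])
import pickle
tag=sys.argv[1]
for n in sys.argv[2:]:
    c=imaging.get_calibration(n);im=imaging.capture(n)
    cv2.imwrite(f'pics/{n}{tag}.png',im[:,:,::-1]);pickle.dump(c,open(f'pics/{n}{tag}.pkl','wb'))
E
python3 look.py 1 wrist
```

```text
1.4 [0.5299 0.2152 0.1455] [[0.002, 1.0, -0.005], [1.0, -0.002, -0.003], [-0.003, -0.005, -1.0]] [-0.0724 -0.5454 -0.2685] 0.04159739814194892
```

View pics/wrist1.png

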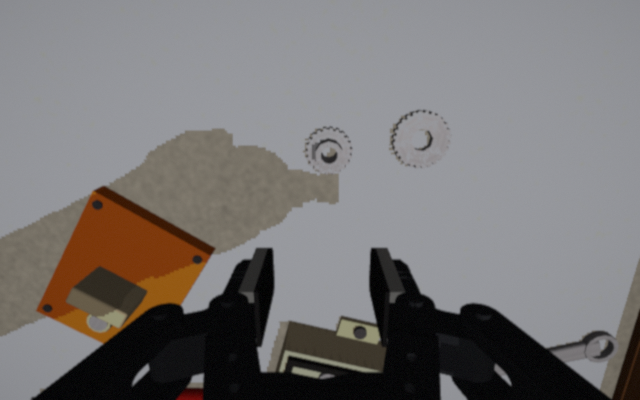

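```bash
python3 - <<'E'
from h import *
import pickle
d=cv2.imread('pics/wrist1.png');c=pickle.load(open('pics/wrist1.pkl','rb'))
crop(d,295,115,70,70,8,'c4.png')
g=cv2.cvtColor(d,6)
print(onz(c,328,150,.026))
for X in ([.5299,.2152,.1455],[.5299,.2152,.0]):print(proj(c,np.array(X)))
E
```

```text
[0.53458392 0.2462255  0.026     ]
[320.71149214 267.74973439]
[321.80821641 181.43377422]
```

View pics/c4.png

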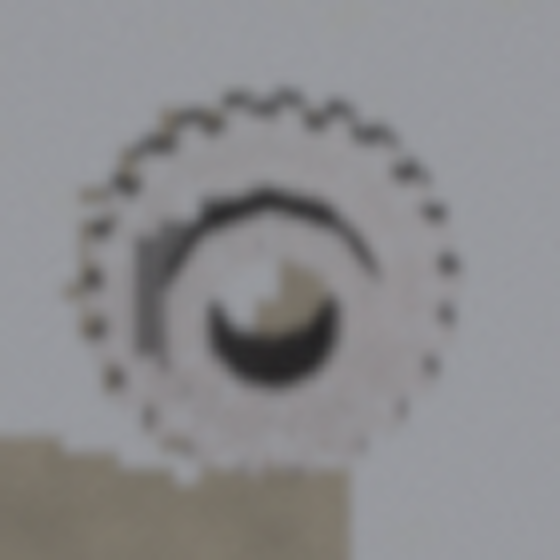

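```bash
python3 - <<'E'
from h import *
import pickle
c=pickle.load(open('pics/wrist1.pkl','rb'))
print(onz(c,329.25,155.25,.026),onz(c,329.1,149.7,.01))
E
```

```text
[0.53552241 0.24231501 0.026     ] [0.53566282 0.24356751 0.01      ]
```

Emit:
arm_command(
  moves=[0.33, 0.07, 0.4, 0, 0, 0, 0.33, 0.07, 0.6, 0, 0, 0, 0, 0, 0.6, 0, 0, 0, 0, 0, 0.6, 0, 0, 0, 0, 0, 0.4, 0, 0, 0, 0, 0, 0.2, 0, 0, 0, 0, 0, 0.1, 0, 0, 0, 0, 0, 0, 0, 0, 0, 0, 0, 0, 0, 0, 0, 0, 0, 0, 0, 0, 0],
)

```text
time: 2.7
tool_pos: [0.5403, 0.2424, 0.0243]
ee_rot: [[0.009, 1.0, 0.0], [1.0, -0.009, -0.0], [-0.0, 0.0, -1.0]]
wrist_force: [-0.5, 0.1, -0.4]
grip_width: 0.0425
```

Emit:
arm_command(
  moves=[0.01, -0.12, 0.1, 0, 0, 0, 0, 0, 0.1, 0, 0, 0, 0, 0, 0.1, 0, 0, 0, 0, 0, 0, 0, 0, 0, 0, 0, 0, 0, 0, 0, 0, 0, 0, 0, 0, 0, 0, 0, 0, 0, 0, 0, 0, 0, 0, 0, 0, 0, 0, 0, 0, 0, 0, 0, 0, 0, 0, 0, 0, 0],
)

```text
time: 3.95
tool_pos: [0.5355, 0.2431, 0.0122]
ee_rot: [[0.009, 1.0, 0.001], [1.0, -0.009, 0.001], [0.001, 0.001, -1.0]]
wrist_force: [-0.1, -1.1, 0.4]
grip_width: 0.0425
```

```bash
python3 look.py 2 wrist side
```

```text
3.95 [0.5355 0.2431 0.0122] [[0.009, 1.0, 0.001], [1.0, -0.009, 0.001], [0.001, 0.001, -1.0]] [-0.0774 -1.0675  0.3787] 0.042483029070934555
```

View pics/wrist2.png

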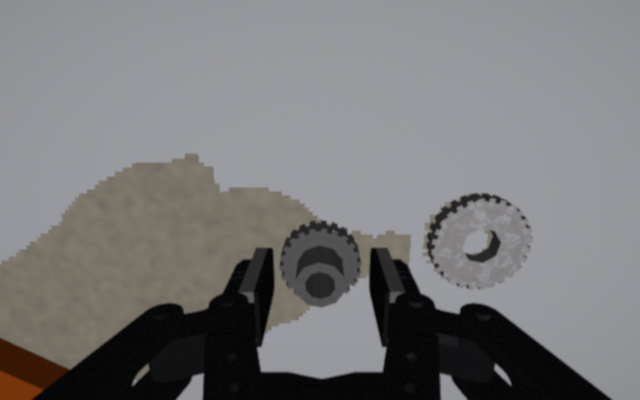

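View pics/side2.png

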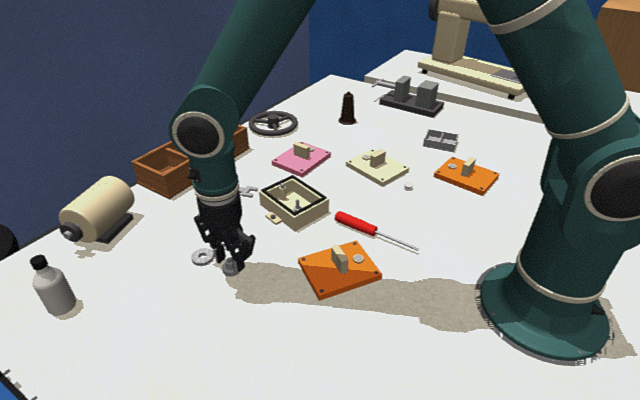

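The wrist view shows the hub centred between the pads at (320,285), with the flat gear clear at (482,240). I'll close and lift.

Emit:
arm_command(
  moves=[0, 0, 0, 0, 0, 0, 0, 0, 0, 0, 0, 0, 0, 0, 0, 0, 0, 0, 0, 0, 0, 0, 0, 0, 0, 0, 0, 0, 0, 0, 0, 0, -0.3, 0, 0, 0, 0, 0, -0.6, 0, 0, 0, 0, 0, -0.6, 0, 0, 0, -0.5, 0, -0.6, 0, 0, 0, -0.7, 0, -0.3, 0, 0, 0],
  gripper=0,
)

```text
time: 5.3
tool_pos: [0.5339, 0.1966, 0.1125]
ee_rot: [[0.004, 1.0, 0.0], [1.0, -0.004, 0.001], [0.001, 0.0, -1.0]]
wrist_force: [-0.1, -0.8, -1.1]
grip_width: 0.0176
```

```bash
python3 look.py 3 wrist
```

```text
5.3 [0.5339 0.1966 0.1125] [[0.004, 1.0, 0.0], [1.0, -0.004, 0.001], [0.001, 0.0, -1.0]] [-0.1061 -0.8353 -1.1317] 0.017621162683091267
```

View pics/wrist3.png

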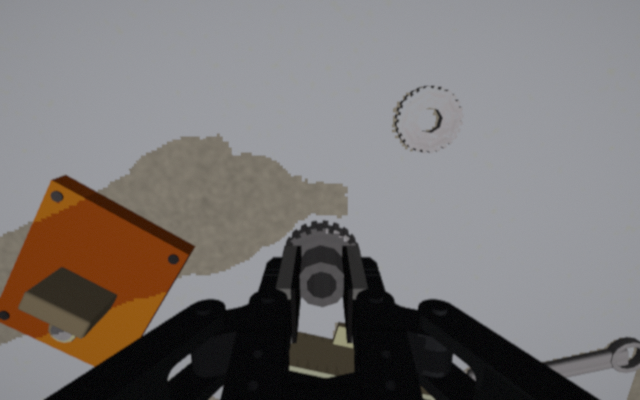

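Emit:
arm_command(
  moves=[-0.62, 0.02, 0, 0, 0, 0, -0.62, 0.02, 0, 0, 0, 0, -0.62, 0.01, 0, 0, 0, 0, -0.62, 0, 0, 0, 0, 0, -0.62, 0, 0, 0, 0, 0, -0.62, 0, 0, 0, 0, 0, -0.4, 0, 0, 0, 0, 0, -0.2, 0, 0, 0, 0, 0, 0, 0, 0, 0, 0, 0, 0, 0, 0, 0, 0, 0],
)

```text
time: 6.6
tool_pos: [0.5359, 0.0147, 0.119]
ee_rot: [[0.009, 1.0, 0.007], [1.0, -0.009, 0.001], [0.001, 0.007, -1.0]]
wrist_force: [-0.1, 0.3, -1.0]
grip_width: 0.018
```

```bash
python3 look.py 4 wrist; python3 - <<'E'
from h import *
import pickle
c=pickle.load(open('pics/wrist3.pkl','rb'))
print(onz(c,321.5,283,.1125+.014), 'tcp .5339 .1966')
E
```

```text
6.6 [0.5359 0.0147 0.119 ] [[0.009, 1.0, 0.007], [1.0, -0.009, 0.001], [0.001, 0.007, -1.0]] [-0.0525  0.3343 -1.0101] 0.01798708417647393
[0.53416882 0.197328   0.1265    ] tcp .5339 .1966
```

View pics/wrist4.png

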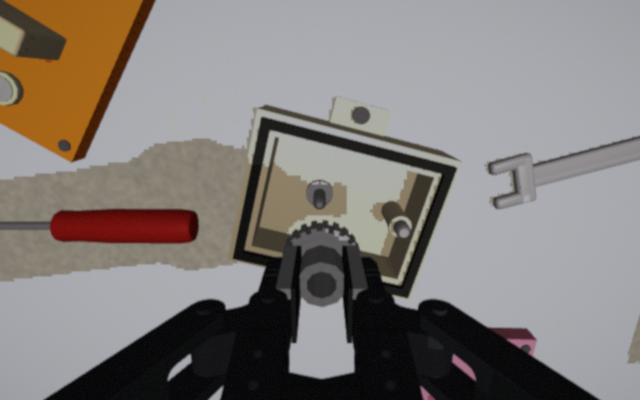

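```bash
python3 - <<'E'
from h import *
d=cv2.imread('pics/wrist4.png')
crop(d,230,90,240,215,3,'c5.png')
E
```

```text
(no output)
```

View pics/c5.png

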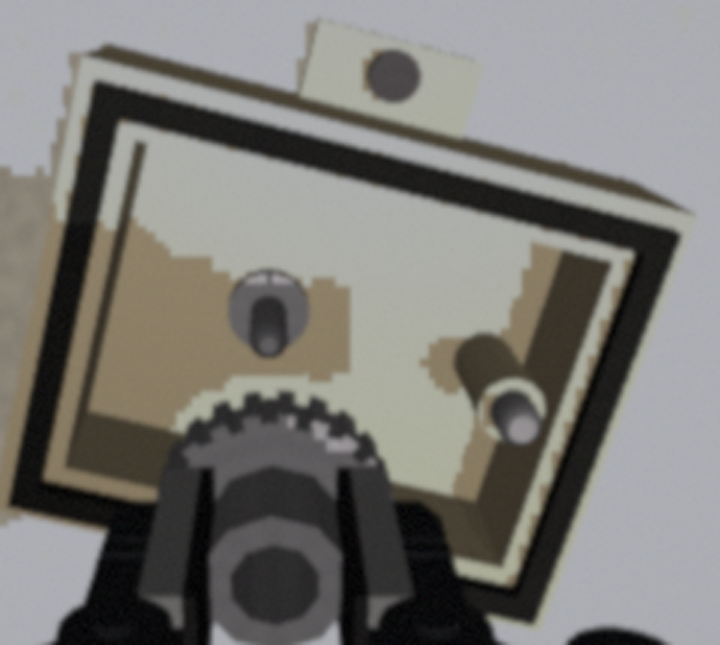

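```bash
python3 - <<'E'
from h import *
import pickle
c=pickle.load(open('pics/wrist4.pkl','rb'))
print(onz(c,319.3,204.3,.035),onz(c,319.3,194,.01),onz(c,403.3,232.7,.05),onz(c,321.7,284.3,.119+.014))
for u,v in((95,82),(682,235),(533,622),(10,503)): print(onz(c,u/3+230,v/3+90,.045))
E
```

```text
[0.53541194 0.01592864 0.035     ] [0.53545773 0.0154445  0.01      ] [0.58893506 0.0012417  0.05      ] [0.53617559 0.01478526 0.133     ]
[0.50192973 0.07393111 0.045     ]
[0.62113391 0.04185964 0.045     ]
[ 0.59614364 -0.04962395  0.045     ]
[ 0.47770388 -0.01761228  0.045     ]
```

Emit:
arm_command(
  moves=[0.02, -0.01, 0.3, 0.04, 0, 0, 0, 0, 0.4, 0, 0, 0, 0, 0, 0.4, 0, 0, 0, 0, 0, 0.2, 0, 0, 0, 0, 0, 0.15, 0, 0, 0, 0, 0, 0.05, 0, 0, 0, 0, 0, 0, 0, 0, 0, 0, 0, 0, 0, 0, 0, 0, 0, 0, 0, 0, 0, 0, 0, 0, 0, 0, 0],
)

```text
time: 7.9
tool_pos: [0.5355, 0.0173, 0.0544]
ee_rot: [[0.007, 1.0, -0.001], [1.0, -0.007, 0.001], [0.001, -0.001, -1.0]]
wrist_force: [-0.3, 1.5, -1.5]
grip_width: 0.0179
```

```bash
python3 look.py 5 wrist;  python3 - <<'E'
from h import *
d=cv2.imread('pics/wrist5.png')
crop(d,220,180,260,215,3,'c6.png')
E
```

```text
7.9 [0.5355 0.0173 0.0544] [[0.007, 1.0, -0.001], [1.0, -0.007, 0.001], [0.001, -0.001, -1.0]] [-0.2567  1.4788 -1.5037] 0.017946048778395375
```

View pics/c6.png

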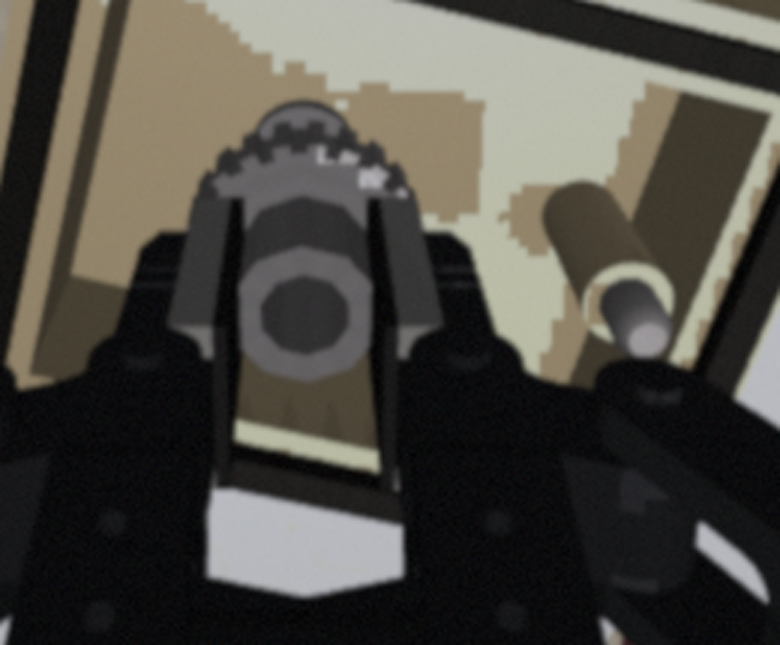

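Emit:
arm_command(
  moves=[-0.05, 0, 0, 0, 0, 0, 0, 0, 0.12, 0, 0, 0, 0, 0, 0.14, 0, 0, 0, 0, 0, 0.14, 0, 0, 0, 0, 0, 0.14, 0, 0, 0, 0, 0, 0.1, 0, 0, 0, 0, 0, 0.06, 0, 0, 0, 0, 0, 0.04, 0, 0, 0, 0, 0, 0, 0, 0, 0, 0, 0, 0, 0, 0, 0],
)

```text
time: 9.2
tool_pos: [0.5354, 0.0152, 0.0226]
ee_rot: [[0.007, 1.0, -0.001], [1.0, -0.007, 0.001], [0.001, -0.001, -1.0]]
wrist_force: [0.1, -0.3, -0.9]
grip_width: 0.0181
```

```bash
python3 look.py 6 wrist;  python3 - <<'E'
from h import *
d=cv2.imread('pics/wrist6.png')
crop(d,220,180,260,215,3,'c7.png')
E
```

```text
9.2 [0.5354 0.0152 0.0226] [[0.007, 1.0, -0.001], [1.0, -0.007, 0.001], [0.001, -0.001, -1.0]] [ 0.1004 -0.254  -0.8875] 0.01805063394997391
```

View pics/c7.png

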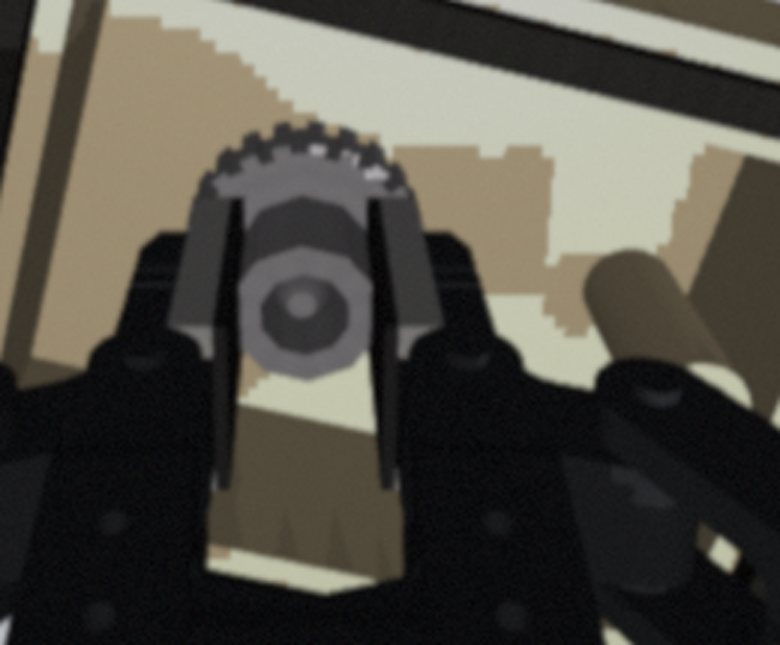

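The shaft tip shows inside the bore at wrist (320,281), and the tool is 0.6 mm above nominal. I'll open slightly and lift clear.

Emit:
arm_command(
  moves=[0, 0, 0, 0, 0, 0, 0, 0, 0, 0, 0, 0, 0, 0, 0, 0, 0, 0, 0, 0, -0.15, 0, 0, 0, 0, 0, -0.3, 0, 0, 0, 0, 0, -0.6, 0, 0, 0, 0, 0, -0.7, 0, 0, 0, -0.3, 0, -0.7, 0, 0, 0, -0.6, 0, -0.5, 0, 0, 0, -0.4, 0, -0.2, 0, 0, 0],
  gripper=34,
)

```text
time: 10.5
tool_pos: [0.536, -0.0366, 0.157]
ee_rot: [[0.003, 1.0, 0.003], [1.0, -0.003, 0.002], [0.002, 0.003, -1.0]]
wrist_force: [0.4, 0.8, 0.1]
grip_width: 0.0342
```

```bash
python3 look.py 7 wrist side
```

```text
10.5 [ 0.536  -0.0366  0.157 ] [[0.003, 1.0, 0.003], [1.0, -0.003, 0.002], [0.002, 0.003, -1.0]] [0.3789 0.8497 0.1352] 0.034192298595410085
```

View pics/wrist7.png

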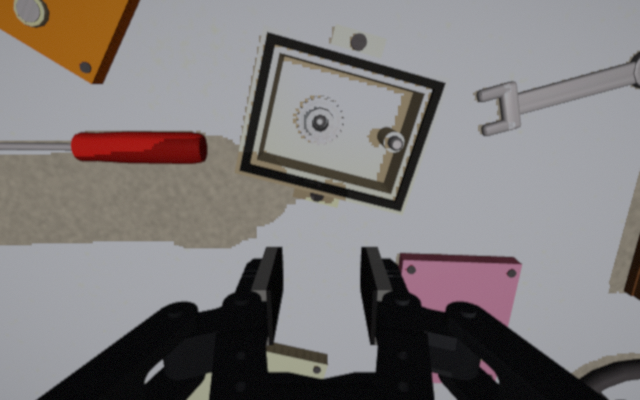

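Gear is on the shaft at (319,122) in the wrist view, hub up, with all of the case in view. I'll refine the case pose.

```bash
python3 - <<'E'
from h import *
import pickle
d=cv2.imread('pics/wrist7.png');c=pickle.load(open('pics/wrist7.pkl','rb'))
m=(d.max(2)<45).astype(np.uint8);m[:20]=0;m[215:]=0;m[:,:230]=0;m[:,455:]=0
n,l,s,_=cv2.connectedComponentsWithStats(m);i=1+np.argmax(s[1:,4]);print(s[i])
cn=max(cv2.findContours((l==i).astype(np.uint8),0,1)[0],key=cv2.contourArea)
q=cv2.approxPolyDP(cv2.convexHull(cn),6,True)[:,0];print(q.tolist())
P=np.array([onz(c,u,v,.045) for u,v in cn[:,0]])[:,:2].astype(np.float32)
r=cv2.minAreaRect(P*1000);print(r)
crop(d,230,20,225,200,3,'c8.png')
print('hub',onz(c,320,122.5,.036))
E
```

```text
[ 241   34  203  176 4396]
[[268, 34], [443, 84], [399, 209], [241, 169]]
((548.6644287109375, 11.860420227050781), (94.07157897949219, 121.99628448486328), 75.0203628540039)
hub [0.53578094 0.0147408  0.036     ]
```

View pics/c8.png

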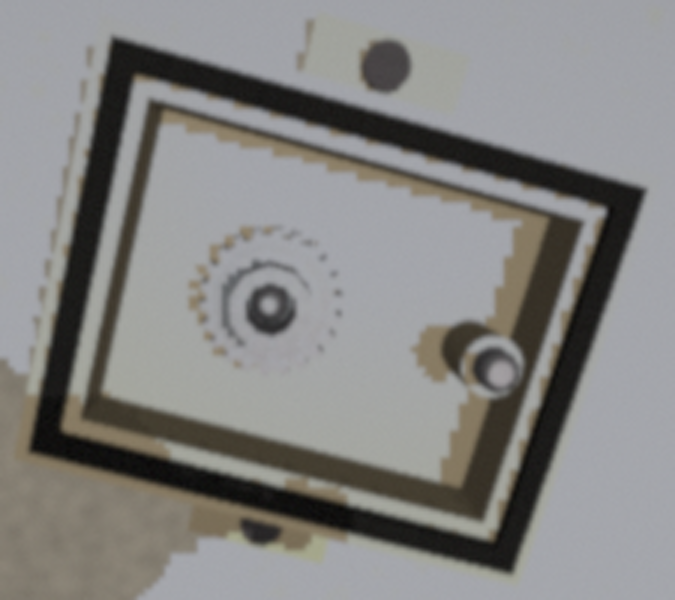

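View pics/side7.png

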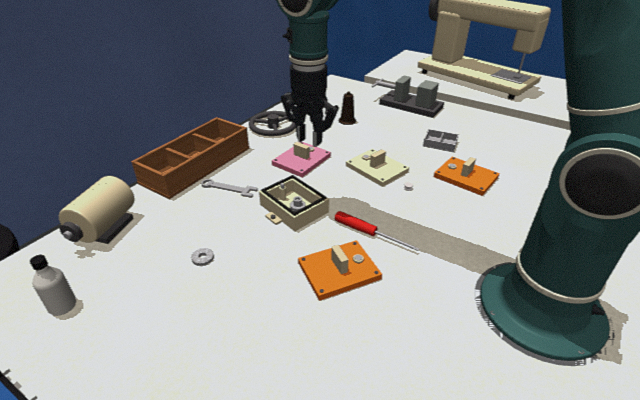

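Emit:
arm_command(
  moves=[-0.7, -0.2, 0, 0, 0, 0, -0.7, -0.2, 0, 0, 0, 0, -0.7, -0.2, 0, 0, 0, 0, -0.7, -0.2, 0, 0, 0, 0, -0.7, -0.2, 0, 0, 0, 0, -0.7, -0.2, 0, 0, 0, 0, -0.7, -0.2, 0, 0, 0, 0, -0.7, -0.2, 0, 0, 0, 0, -0.3, 0, 0, 0, 0, 0, 0, 0, 0, 0, 0, 0],
  gripper=50,
)

```text
time: 11.85
tool_pos: [0.4673, -0.2683, 0.1455]
ee_rot: [[-0.005, 1.0, -0.012], [1.0, 0.006, 0.013], [0.013, -0.012, -1.0]]
wrist_force: [-0.3, -0.1, -0.1]
grip_width: 0.0497
```

```bash
python3 look.py 8 wrist; python3 - <<'E'
from h import *
import pickle
c=pickle.load(open('pics/wrist7.pkl','rb'))
print('pin',onz(c,396.7,144.3,.05))
E
```

```text
11.85 [ 0.4673 -0.2683  0.1455] [[-0.005, 1.0, -0.012], [1.0, 0.006, 0.013], [0.013, -0.012, -1.0]] [-0.2962 -0.0933 -0.0547] 0.04973588684560808
pin [0.58927411 0.00100863 0.05      ]
```

View pics/wrist8.png

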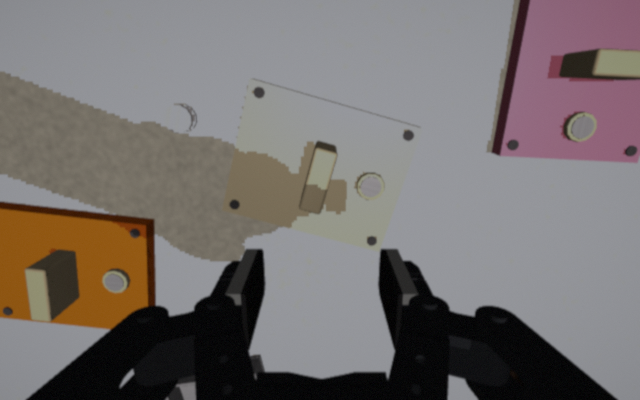

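```bash
python3 - <<'E'
from h import *
d=cv2.imread('pics/wrist8.png')
crop(d,215,70,215,190,3.5,'c9.png')
E
```

```text
(no output)
```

View pics/c9.png

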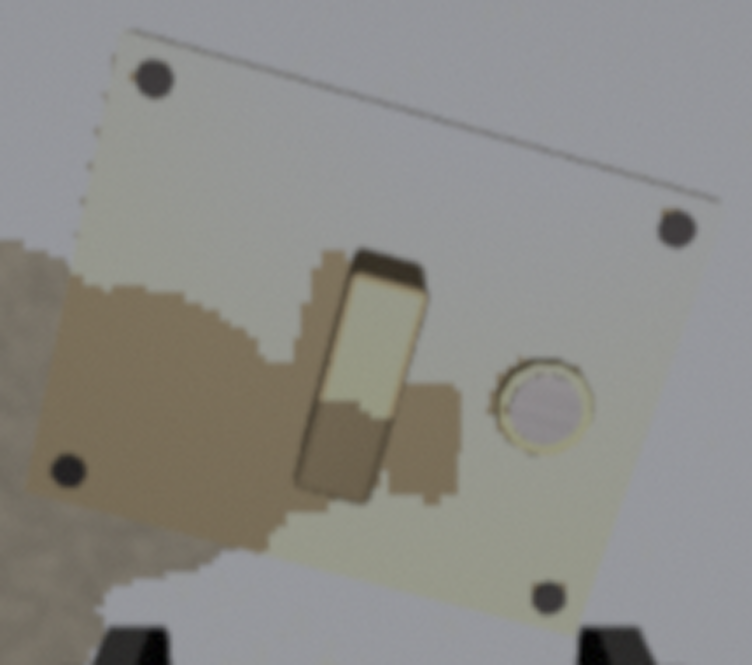

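```bash
python3 - <<'E'
from h import *
import pickle
c=pickle.load(open('pics/wrist8.pkl','rb'))
f=lambda p,z:onz(c,p[0]/3.5+215,p[1]/3.5+70,z)[:2]
H=[f(p,.015) for p in((155,78),(677,228),(548,597),(69,470))]
print(H,'cen',sum(H)/4)
for i in range(4):
    e=H[(i+1)%4]-H[i];print(np.linalg.norm(e),np.arctan2(e[1],e[0]))
b=f((545,407),.021);print('boss',b)
B=[f(p,.051) for p in((356,272),(428,293),(368,503),(295,484))];bc=sum(B)/4;print('bar',bc)
e=B[1]-B[2]+B[0]-B[3];print(np.arctan2(e[1],e[0])-np.pi/2,np.linalg.norm(b-bc),np.arctan2(*(b-bc)[::-1]))
E
```

```text
[array([ 0.41988811, -0.19514532]), array([ 0.53160615, -0.22559194]), array([ 0.50778601, -0.31238291]), array([ 0.39626773, -0.28195846])] cen [ 0.463887   -0.25376966]
0.11579256937465783 -0.266069250128553
0.09000039107208604 -1.8386550042173395
0.11559400258064835 2.875254091403412
0.08996912394523406 1.3051441299298672
boss [ 0.50415683 -0.26430248]
bar [ 0.46412798 -0.25325676]
-0.26711538627528997 0.04152489451324332 -0.26924372234119953
```

Emit:
arm_command(
  moves=[0.18, -0.04, 0, -0.07, -0.07, 0.5, 0.17, -0.04, 0, 0, 0, 0.5, 0, 0, 0.2, 0, 0, 0.5, 0, 0, 0.3, 0, 0, 0, 0, 0, 0.4, 0, 0, 0, 0, 0, 0.4, 0, 0, 0, 0, 0, 0.3, 0, 0, 0, 0, 0, 0.1, 0, 0, 0, 0, 0, 0, 0, 0, 0, 0, 0, 0, 0, 0, 0],
  gripper=33,
)

```text
time: 13.15
tool_pos: [0.4669, -0.2444, 0.0719]
ee_rot: [[0.247, 0.969, -0.002], [0.969, -0.247, 0.005], [0.004, -0.003, -1.0]]
wrist_force: [0.2, -0.1, 0.0]
grip_width: 0.0329
```

```bash
python3 look.py 9 wrist
```

```text
13.15 [ 0.4669 -0.2444  0.0719] [[0.247, 0.969, -0.002], [0.969, -0.247, 0.005], [0.004, -0.003, -1.0]] [ 0.1921 -0.0652  0.0338] 0.03288335483577233
```

View pics/wrist9.png

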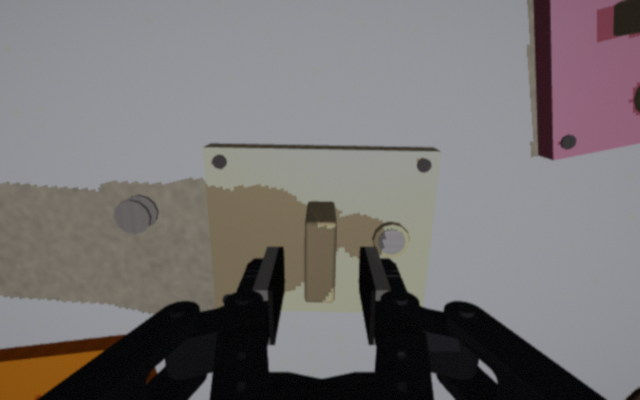

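Bar top at (320,265) between the pads, boss at (391,238), bobbin clear at (136,213). Small lateral and yaw trim, then down.

Emit:
arm_command(
  moves=[-0.24, -0.02, 0, -0.02, -0.03, 0.1, 0, 0, 0.2, 0, 0, 0, 0, 0, 0.25, 0, 0, 0, 0, 0, 0.25, 0, 0, 0, 0, 0, 0.2, 0, 0, 0, 0, 0, 0.15, 0, 0, 0, 0, 0, 0.08, 0, 0, 0, 0, 0, 0, 0, 0, 0, 0, 0, 0, 0, 0, 0, 0, 0, 0, 0, 0, 0],
)

```text
time: 14.45
tool_pos: [0.4642, -0.2545, 0.0241]
ee_rot: [[0.265, 0.964, 0.002], [0.964, -0.265, -0.002], [-0.002, 0.002, -1.0]]
wrist_force: [-0.7, -0.3, -0.5]
grip_width: 0.0333
```

```bash
python3 look.py 10 wrist
```

```text
14.45 [ 0.4642 -0.2545  0.0241] [[0.265, 0.964, 0.002], [0.964, -0.265, -0.002], [-0.002, 0.002, -1.0]] [-0.7168 -0.3152 -0.4781] 0.03328923682170566
```

View pics/wrist10.png

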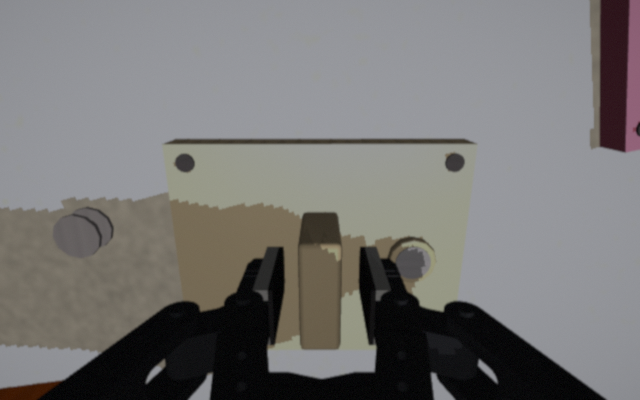

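Emit:
arm_command(
  moves=[0, 0, 0, 0, 0, 0, 0, 0, 0, 0, 0, 0, 0, 0, 0, 0, 0, 0, 0, 0, 0, 0, 0, 0, 0, 0, -0.15, 0, 0, 0, 0, 0, -0.35, 0, 0, 0, 0, 0, -0.5, 0, 0, 0, 0, 0, -0.6, 0, 0, 0, 0, 0, -0.5, 0, 0, 0, 0, 0, -0.2, 0, 0, 0],
  gripper=0,
)

```text
time: 15.75
tool_pos: [0.4627, -0.2538, 0.1213]
ee_rot: [[0.265, 0.964, 0.0], [0.964, -0.265, -0.001], [-0.001, 0.001, -1.0]]
wrist_force: [0.3, -0.0, -2.1]
grip_width: 0.015
```

```bash
python3 look.py 11 wrist side
```

```text
15.75 [ 0.4627 -0.2538  0.1213] [[0.265, 0.964, 0.0], [0.964, -0.265, -0.001], [-0.001, 0.001, -1.0]] [ 0.3165 -0.0023 -2.0875] 0.015023217405038819
```

View pics/wrist11.png

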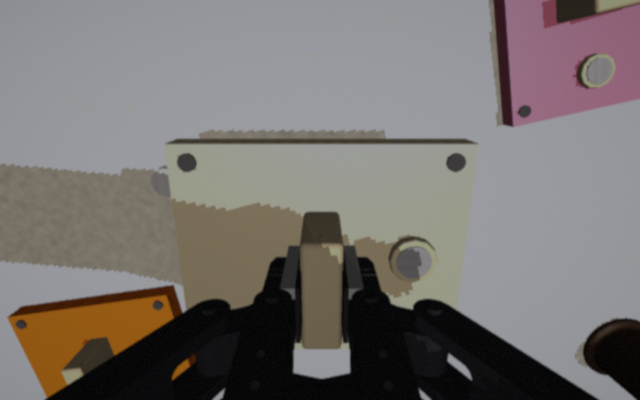

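View pics/side11.png

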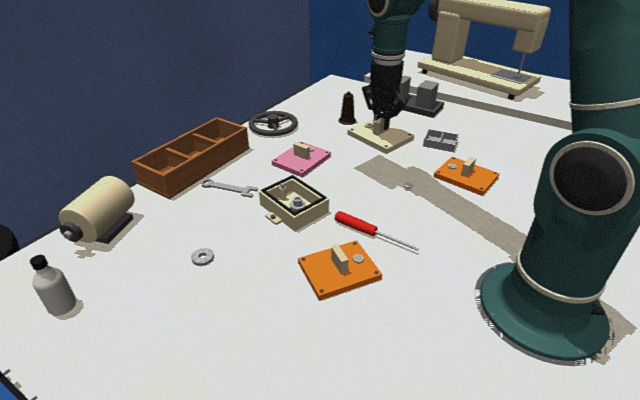

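The cover is held level in the wrist view, with the boss at about (413,260) and screw holes at (187,162) and (456,162). I'll measure its pose in the hand.

```bash
python3 - <<'E'
from h import *
d=cv2.imread('pics/wrist11.png')
crop(d,160,130,330,190,2.4,'c10.png')
crop(d,370,220,90,90,7,'c11.png')
E
```

```text
(no output)
```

View pics/c11.png

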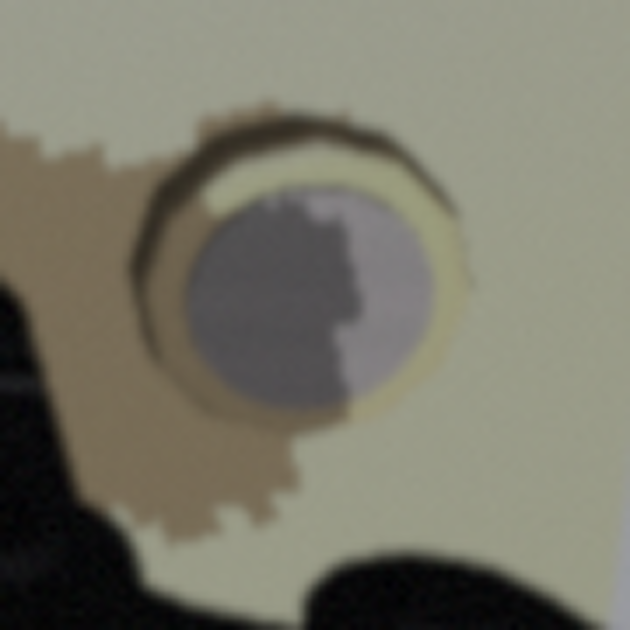

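View pics/c10.png

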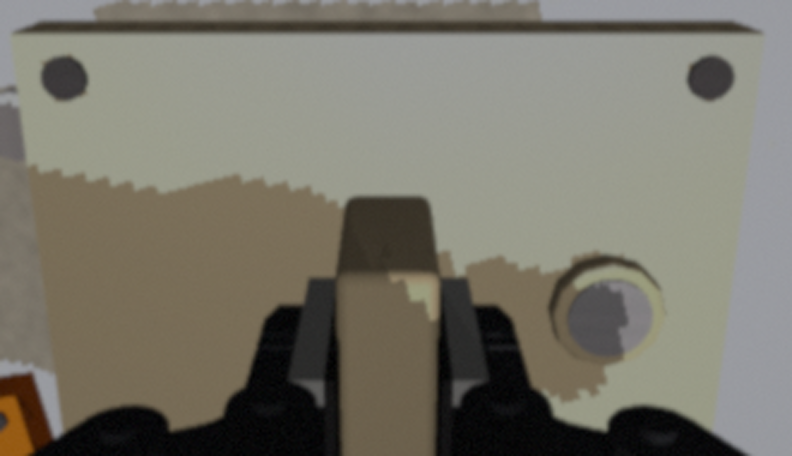

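```bash
python3 - <<'E'
from h import *
import pickle
np.set_printoptions(precision=4,suppress=True)
c=pickle.load(open('pics/wrist11.pkl','rb'))
s=telemetry.read_state();T=s['tool_pos'];R=s['ee_rot']
b=onz(c,414.3,262.3,.1183);h1=onz(c,186.9,162.1,.1123);h2=onz(c,456.25,162.1,.1123)
for p in(b,h1,h2):print(p,R.T@(p-T))
e=h2-h1;print(np.linalg.norm(e),np.arctan2(e[1],e[0]),np.arctan2(R[1,1],R[0,1]))
E
```

```text
[ 0.5033 -0.2638  0.1183] [0.001  0.0418 0.0025]
[ 0.419  -0.1944  0.1123] [ 0.0457 -0.0578  0.0084]
[ 0.5305 -0.225   0.1123] [0.0458 0.0578 0.0084]
0.11559879640023038 -0.2674766676905032 -0.26795697152832293
```

Emit:
arm_command(
  moves=[0.4, 0.03, 0, 0, 0, -0.05, 0.7, 0.04, 0, 0, 0, 0, 0.85, 0.04, 0, 0, 0, 0, 0.85, 0.04, 0, 0, 0, 0, 0.85, 0.04, 0, 0, 0, 0, 0.85, 0.04, 0, 0, 0, 0, 0.85, 0.04, 0, 0, 0, 0, 0.8, 0.04, 0, 0, 0, 0, 0.5, 0, 0, 0, 0, 0, 0.2, 0, 0, 0, 0, 0],
)

```text
time: 17.1
tool_pos: [0.5411, 0.0288, 0.1111]
ee_rot: [[0.247, 0.969, -0.017], [0.969, -0.246, 0.005], [0.0, -0.018, -1.0]]
wrist_force: [-1.0, -0.9, -2.4]
grip_width: 0.015
```

```bash
python3 look.py 12 wrist side scene
```

```text
17.1 [0.5411 0.0288 0.1111] [[0.247, 0.969, -0.017], [0.969, -0.246, 0.005], [0.0, -0.018, -1.0]] [-1.0318 -0.8811 -2.4346] 0.015012206298776568
```

View pics/wrist12.png

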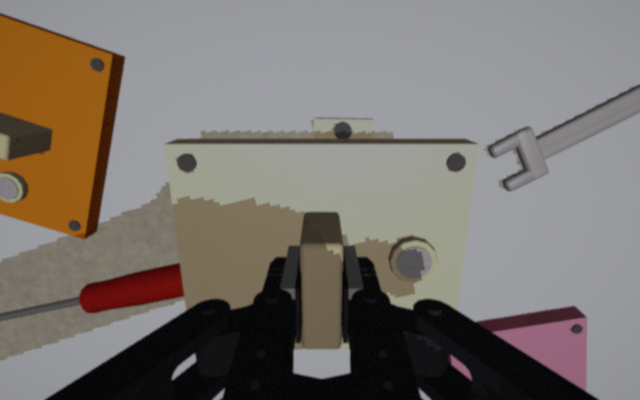

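View pics/side12.png

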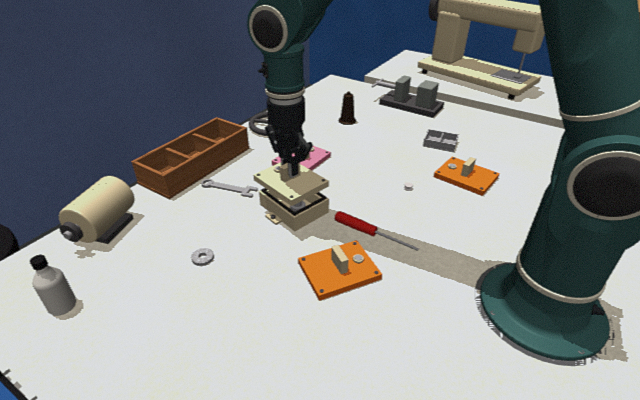

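Emit:
arm_command(
  moves=[-0.19, 0.15, 0, -0.1, 0, 0.07, -0.19, 0.14, 0, 0, 0, 0, 0, 0, 0.1, 0, 0, 0, 0, 0, 0.2, 0, 0, 0, 0, 0, 0.2, 0, 0, 0, 0, 0, 0.1, 0, 0, 0, 0, 0, 0.05, 0, 0, 0, 0, 0, 0, 0, 0, 0, 0, 0, 0, 0, 0, 0, 0, 0, 0, 0, 0, 0],
)

```text
time: 18.5
tool_pos: [0.5483, 0.0038, 0.0833]
ee_rot: [[0.267, 0.964, 0.0], [0.964, -0.267, -0.003], [-0.002, 0.001, -1.0]]
wrist_force: [-0.0, 0.4, -2.5]
grip_width: 0.0152
```

```bash
python3 look.py 13 wrist side scene; python3 - <<'E'
import cv2,numpy as np
d=cv2.imread('pics/side13.png');s=cv2.imread('pics/scene13.png')
a=cv2.resize(d[140:240,245:345],None,fx=4,fy=4,interpolation=2);b=cv2.resize(s[170:270,290:390],None,fx=4,fy=4,interpolation=2)
cv2.imwrite('pics/c12.png',np.hstack([a,b]))
E
```

```text
18.5 [0.5483 0.0038 0.0833] [[0.267, 0.964, 0.0], [0.964, -0.267, -0.003], [-0.002, 0.001, -1.0]] [-0.0214  0.3969 -2.5441] 0.015243029334604318
```

View pics/c12.png

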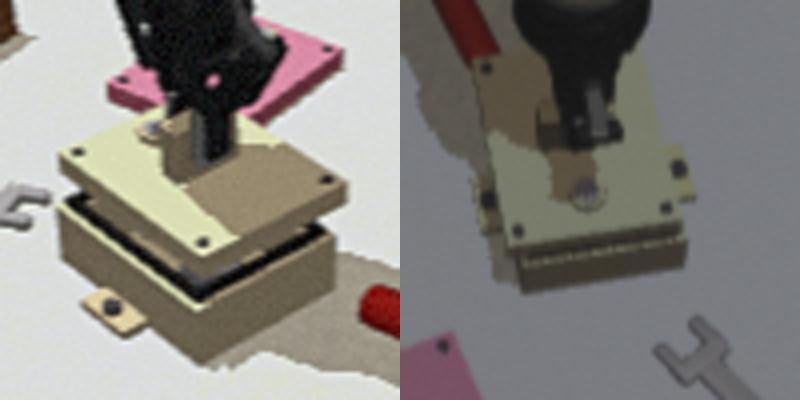

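View pics/wrist13.png

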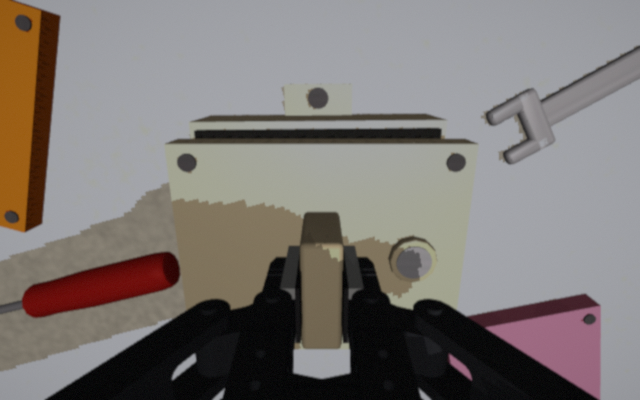

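The wrist view shows the seal's far edge beyond the cover at rows 128–138, so the cover is about 7 mm short towards +y, which agrees with telemetry. Trimming.

Emit:
arm_command(
  moves=[0.09, -0.02, 0, 0, 0, -0.06, 0.08, -0.02, 0, 0, 0, 0, 0, 0, 0, 0, 0, 0, 0, 0, 0, 0, 0, 0, 0, 0, 0, 0, 0, 0, 0, 0, 0, 0, 0, 0, 0, 0, 0, 0, 0, 0, 0, 0, 0, 0, 0, 0, 0, 0, 0, 0, 0, 0, 0, 0, 0, 0, 0, 0],
)

```text
time: 19.9
tool_pos: [0.5486, 0.0111, 0.0833]
ee_rot: [[0.256, 0.967, 0.001], [0.967, -0.256, -0.003], [-0.002, 0.001, -1.0]]
wrist_force: [0.5, 0.2, -2.5]
grip_width: 0.0146
```

```bash
python3 look.py 14 wrist side scene; python3 - <<'E'
import cv2,numpy as np
from h import *
d=cv2.imread('pics/side14.png');s=cv2.imread('pics/scene14.png')
a=cv2.resize(d[140:240,245:345],None,fx=4,fy=4,interpolation=2);b=cv2.resize(s[170:270,290:390],None,fx=4,fy=4,interpolation=2)
cv2.imwrite('pics/c13.png',np.hstack([a,b]))
T=telemetry.read_state();R=T['ee_rot'];print('hole',T['tool_pos']+R@[.001,.0419,0],np.arctan2(R[1,1],R[0,1]))
E
```

```text
19.9 [0.5486 0.0111 0.0833] [[0.256, 0.967, 0.001], [0.967, -0.256, -0.003], [-0.002, 0.001, -1.0]] [ 0.4778  0.2054 -2.4634] 0.014625334187530937
hole [0.58934446 0.00138554 0.08339058] -0.2589683871620243
```

View pics/c13.png

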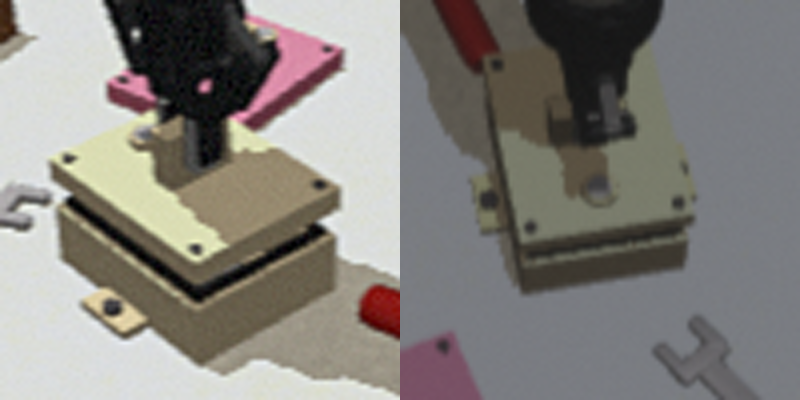

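View pics/wrist14.png

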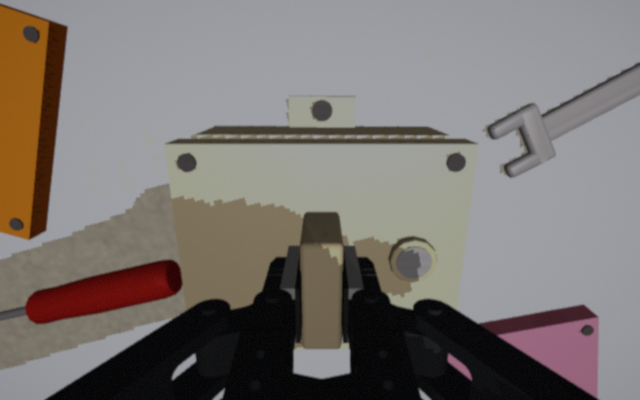

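Everything lines up: hole at (0.5893, 0.0014), pin at (0.5894, 0.0012). I'll descend slowly and watch the force.

Emit:
arm_command(
  moves=[0, 0, 0.08, 0, 0, 0, 0, 0, 0.08, 0, 0, 0, 0, 0, 0.07, 0, 0, 0, 0, 0, 0.06, 0, 0, 0, 0, 0, 0, 0, 0, 0, 0, 0, 0, 0, 0, 0, 0, 0, 0, 0, 0, 0, 0, 0, 0, 0, 0, 0, 0, 0, 0, 0, 0, 0, 0, 0, 0, 0, 0, 0],
)

```text
time: 21.3
tool_pos: [0.5486, 0.0111, 0.0709]
ee_rot: [[0.256, 0.967, 0.001], [0.967, -0.256, -0.003], [-0.002, 0.001, -1.0]]
wrist_force: [0.1, -1.7, -1.8]
grip_width: 0.0149
```

Past the pin-tip height with no upward push, so it's on the pin. Pressing on.

Emit:
arm_command(
  moves=[0, 0, 0.06, 0, 0, 0, 0, 0, 0.05, 0, 0, 0, 0, 0, 0.05, 0, 0, 0, 0, 0, 0, 0, 0, 0, 0, 0, 0, 0, 0, 0, 0, 0, 0, 0, 0, 0, 0, 0, 0, 0, 0, 0, 0, 0, 0, 0, 0, 0, 0, 0, 0, 0, 0, 0, 0, 0, 0, 0, 0, 0],
)

```text
time: 22.55
tool_pos: [0.5489, 0.0111, 0.0679]
ee_rot: [[0.256, 0.967, 0.001], [0.967, -0.256, -0.002], [-0.002, 0.002, -1.0]]
wrist_force: [-1.7, -0.1, 4.9]
grip_width: 0.0147
```

```bash
python3 look.py 15 wrist side scene; python3 - <<'E'
import cv2,numpy as np
from h import *
d=cv2.imread('pics/side15.png');s=cv2.imread('pics/scene15.png')
a=cv2.resize(d[140:240,245:345],None,fx=4,fy=4,interpolation=2);b=cv2.resize(s[170:270,290:390],None,fx=4,fy=4,interpolation=2)
cv2.imwrite('pics/c14.png',np.hstack([a,b]))
E
```

```text
22.55 [0.5489 0.0111 0.0679] [[0.256, 0.967, 0.001], [0.967, -0.256, -0.002], [-0.002, 0.002, -1.0]] [-1.7158 -0.1224  4.8591] 0.01465639778855801
```

View pics/c14.png

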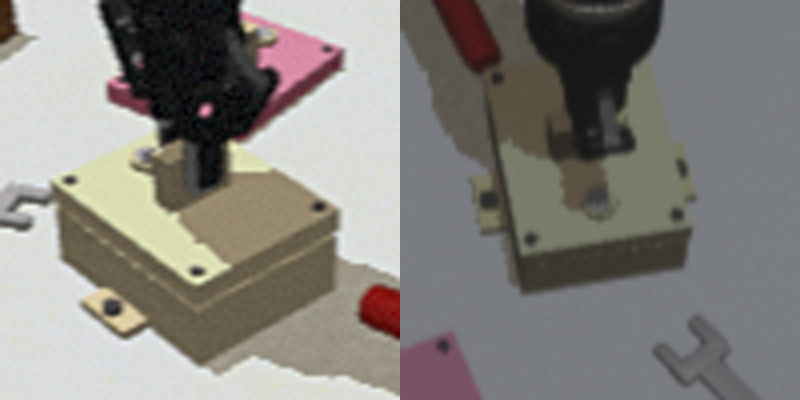

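View pics/wrist15.png

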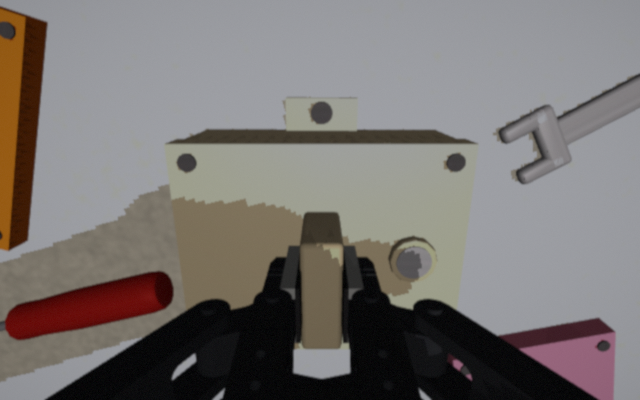

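Emit:
arm_command(
  moves=[0, 0, 0.04, 0, 0, 0, 0, 0, 0.04, 0, 0, 0, 0, 0, 0.04, 0, 0, 0, 0, 0, 0.04, 0, 0, 0, 0, 0, 0.04, 0, 0, 0, 0, 0, 0.06, 0, 0, 0, 0, 0, 0.06, 0, 0, 0, 0, 0, 0.06, 0, 0, 0, 0, 0, 0.06, 0, 0, 0, 0, 0, 0.06, 0, 0, 0],
)

```text
time: 23.95
tool_pos: [0.5489, 0.0112, 0.0644]
ee_rot: [[0.256, 0.967, -0.0], [0.967, -0.256, -0.001], [-0.001, 0.0, -1.0]]
wrist_force: [-9.9, -1.3, 26.0]
grip_width: 0.0147
```

Emit:
arm_command(
  moves=[0, -0.01, 0.05, 0, 0, 0, 0, -0.01, 0.05, 0, 0, 0, 0, -0.01, 0.05, 0, 0, 0, 0, -0.01, 0.05, 0, 0, 0, 0, -0.01, 0.05, 0, 0, 0, 0, -0.01, 0.05, 0, 0, 0, 0, -0.01, 0.05, 0, 0, 0, 0, -0.01, 0.05, 0, 0, 0, 0, -0.01, 0.05, 0, 0, 0, 0, -0.01, 0.05, 0, 0, 0],
)

```text
time: 25.2
tool_pos: [0.549, 0.0111, 0.0645]
ee_rot: [[0.257, 0.966, 0.007], [0.967, -0.257, -0.001], [0.0, 0.007, -1.0]]
wrist_force: [-6.8, -0.2, 21.5]
grip_width: 0.0151
```

```bash
python3 look.py 16 wrist side scene; python3 - <<'E'
import cv2,numpy as np
from h import *
d=cv2.imread('pics/side16.png');s=cv2.imread('pics/scene16.png')
a=cv2.resize(d[140:240,245:345],None,fx=4,fy=4,interpolation=2);b=cv2.resize(s[170:270,290:390],None,fx=4,fy=4,interpolation=2)
cv2.imwrite('pics/c15.png',np.hstack([a,b]))
s=telemetry.read_state();print(s['time'],s['tool_pos'],s['wrist_force'],s['wrist_torque'])
E
```

```text
25.2 [0.549  0.0111 0.0645] [[0.257, 0.966, 0.007], [0.967, -0.257, -0.001], [0.0, 0.007, -1.0]] [-6.8356 -0.2075 21.4826] 0.0151303984817605
25.35 [0.54900283 0.01115845 0.06448044] [-6.32639697 -0.37270251 21.49107613] [-0.1652049   1.90797762  0.06160079]
```

View pics/c15.png

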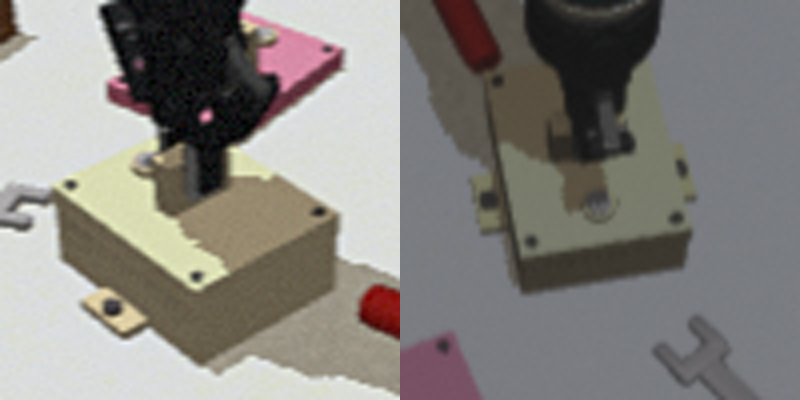

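View pics/wrist16.png

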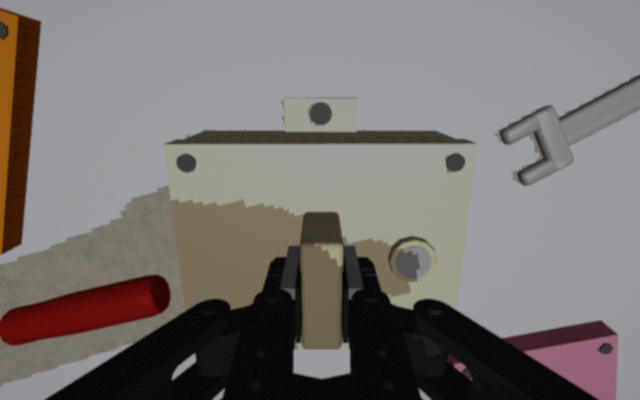

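The pictures show no gap at the rim. The tool has a slight 0.4° tilt and some side load, so I'll trim those while keeping the press.

Emit:
arm_command(
  moves=[0, -0.01, 0.05, 0.04, 0, 0, 0, -0.01, 0.05, 0.03, 0, 0, 0, -0.01, 0.05, 0.02, 0, 0, 0, -0.01, 0.05, 0.02, 0, 0, 0, -0.01, 0.05, 0.01, 0, 0, 0, -0.01, 0.05, 0.01, 0, 0, 0, -0.01, 0.05, 0.01, 0, 0, 0, -0.01, 0.05, 0.01, 0, 0, 0, -0.01, 0.05, 0.01, 0, 0, 0, -0.01, 0.05, 0.01, 0, 0],
)

```text
time: 26.6
tool_pos: [0.5489, 0.0112, 0.0646]
ee_rot: [[0.256, 0.967, -0.011], [0.967, -0.255, 0.005], [0.002, -0.012, -1.0]]
wrist_force: [-9.0, -0.9, 21.2]
grip_width: 0.0154
```

```bash
python3 look.py 17 side wrist scene; python3 - <<'E'
from h import *
s=telemetry.read_state();R=s['ee_rot'];print(s['time'],s['tool_pos'],s['wrist_force'],s['wrist_torque'],R[:,2],'hole',s['tool_pos']+R@[.001,.0419,0],np.arctan2(R[1,1],R[0,1]))
d=cv2.imread('pics/side17.png');crop(d,245,140,100,100,6,'c16.png')
E
```

```text
26.6 [0.5489 0.0112 0.0646] [[0.256, 0.967, -0.011], [0.967, -0.255, 0.005], [0.002, -0.012, -1.0]] [-8.9712 -0.8525 21.1549] 0.0153541438877695
26.75 [0.54883819 0.01121545 0.06461397] [-8.9731599  -0.46029665 20.02421685] [-0.52370581  1.13381016 -0.05568638] [-0.01139685  0.00546724 -0.99992011] hole [0.58959975 0.00147702 0.06409613] -0.2583796586947496
```

View pics/c16.png

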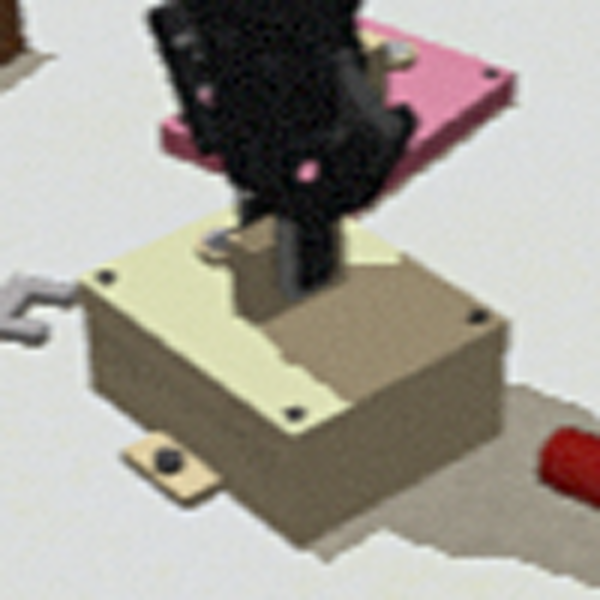

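Emit:
arm_command(
  moves=[0, 0, 0.06, -0.04, 0, 0, 0, 0, 0.06, -0.03, 0.01, 0, 0, 0, 0.06, -0.02, 0.01, 0, 0, 0, 0.06, -0.01, 0, 0, 0, 0, 0.06, 0, 0, 0, 0, 0, 0.06, 0, 0, 0, 0, 0, 0.06, 0, 0, 0, 0, 0, 0.06, 0, 0, 0, 0, 0, 0.06, 0, 0, 0, 0, 0, 0.06, 0, 0, 0],
)

```text
time: 28.0
tool_pos: [0.549, 0.0112, 0.0645]
ee_rot: [[0.255, 0.967, 0.005], [0.967, -0.255, 0.004], [0.006, 0.004, -1.0]]
wrist_force: [-10.3, -1.0, 27.0]
grip_width: 0.0151
```

```bash
python3 look.py 18 side wrist scene; python3 - <<'E'
from h import *
import pickle
s=telemetry.read_state();R=s['ee_rot'];print(s['time'],s['tool_pos'],s['wrist_force'],s['wrist_torque'],R[:,2],'hole',s['tool_pos']+R@[.001,.0419,0],np.arctan2(R[1,1],R[0,1]))
d=cv2.imread('pics/side18.png');a=cv2.resize(d[140:240,245:345],None,fx=4,fy=4,interpolation=2)
e=cv2.imread('pics/scene18.png');b=cv2.resize(e[170:270,290:390],None,fx=4,fy=4,interpolation=2)
cv2.imwrite('pics/c17.png',np.hstack([a,b]))
E
```

```text
28.0 [0.549  0.0112 0.0645] [[0.255, 0.967, 0.005], [0.967, -0.255, 0.004], [0.006, 0.004, -1.0]] [-10.2674  -0.985   26.9612] 0.015120889347967759
28.15 [0.54896575 0.01121328 0.06445715] [-9.23582889  0.3086093  26.20348118] [-0.3699884   2.33245814 -0.03438609] [ 0.0053934   0.00432452 -0.9999761 ] hole [0.58973635 0.00150056 0.06463505] -0.25773104378427686
```

View pics/c17.png

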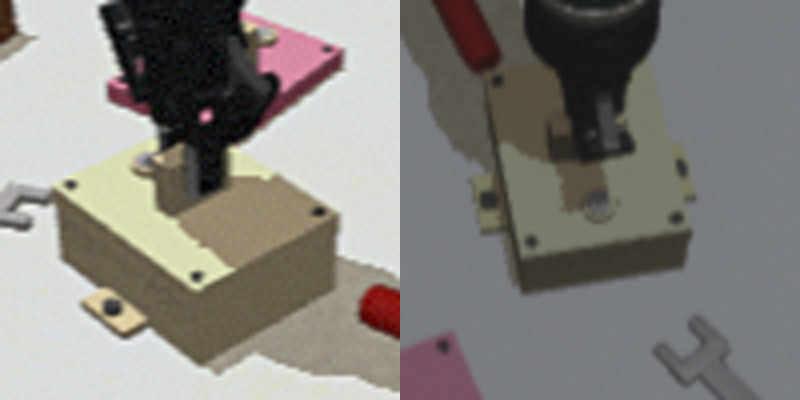

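```bash
python3 -c "
from plant import ticket
print(ticket.hand_in())"
```

```text
the job is handed in; nothing more can be done
None
```

I fitted the hubbed gear on the stub shaft, closed the case with the cream cover, and handed in at about 28 s while still pressing the cover. The hand-in gave no verdict.

**Gear:** after release, the wrist view showed it hub up with the shaft tip inside the bore. Its measured centre was within about 1 mm of the shaft. I did not measure its height after release; it was let go about 0.6 mm above its seat.

**Cover:**

| Last check | Reading | Limit |
|---|---|---|
| Underside height in the case frame (from tool height) | about 40.5 mm | 41.7 mm |
| Hole to pin, horizontal | about 0.5 mm | 3.5 mm |
| Yaw from case | within about 0.004 rad | 0.087 rad |
| Tool tilt | about 0.007 rad | 0.035 rad |
| Upward force at the wrist | about 26 N (holding) | over 3 N (finger force on cover) |

- **Rim:** the side and scene pictures show no visible gap between cover and rim.
- **Indirect readings:** the cover's height, tilt and position come from the tool pose plus where it sat in the grip. I did not measure the cover itself once it was closed.
- **Side load:** about 9 N along −x stayed on the wrist and did not go away when I trimmed for it. The cover did not visibly shift.
- **Other parts:** the wrench stayed in place in every view. I kept clear of the flat gear and bobbin, but did not measure their final positions.

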